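Shut the supplement organiser with one stroke

ROBOT

A 6-joint arm with a two-finger parallel gripper is mounted at the origin on the work surface. World frame = base frame: x ahead of the robot, y to its left, z up, the work surface at z = 0. Lengths are in m, angles in degrees, forces in N, time in s.
With the tool pointing down it reaches from about 0.2 to 0.875 m from the base axis. Payload 3.4 kg.
Tool frame: the origin (TCP) lies midway between the tips of the shut fingers; the grasp point (between the pads) lies 19 mm behind it; z points along the fingers, y is the line along which they close (so a half turn about z gives the same grasp; the last joint's range is limited). The gripper opens to 94 mm and grips with 3 to 60 N. Pads are 16 mm wide; open, the fingers measure 119 mm over their backs; the gripper's body (75 mm by 177 mm) begins 78 mm behind the grasp point.
Start: joints at [-74.198, 15.808, 86.224, -0, 77.962, -6.933], TCP at [0.222, -0.53, 0.181] pointing down, gripper open.
Joint ranges: [-165.64, 165.64], [-43.16, 119.46], [12.63, 154.43], [-67.54, 247.53], [6.08, 155.33], [-154.97, 154.97]. Speed limits (degrees/s): [147.25, 147.25, 180, 180, 180, 180].

INTERFACE

Orientations are given as [roll, pitch, yaw] about the fixed x, y, z axes, in that order (R = Rz(yaw) Ry(pitch) Rx(roll)).
In Python, from rig import manip gives the robot as it stands.
- The arm moves only by the tool carry_out, never from a script. Its argument "rows" is a list of rows, each a list of 6 numbers: the shift along the tool's x, y, z in m, then the turn, a rotation vector about the tool's x, y, z in rad. A call has exactly 10 rows; each row is the pose to reach, as a shift and turn from the pose commanded when the call began, along the tool's axes at that moment; what a row does not reach only later rows make up. A row lasts 1/12 s, in which the tool goes at most 41.7 mm and 7.16 degrees, less where a joint would pass 70% of its speed; a pose out of reach is approached as far as the arm can. A call with a gripper value outside its range is refused whole. "hand" is the closure, from -1 (fully open) to 1 (shut), set as the call begins (left out, the last holds). The fingers move at their own pace and stop on an object; the grip force is fixed at half the most. Time passes only in rows, so rows that repeat a pose let the fingers close, or fill a call up. It gives the time, the measured TCP pose, the force, the opening and the grip force at its end, in the units of the state.
- manip.state(): the state, without advancing time (a new reading comes with each control period).
- manip.grab_frame(name): name is "scene" or "top" or "wrist"; returns (picture, depth): 420x560x3 uint8, red, green, blue; 420x560 float32, m along the optical axis (not along the pixel's ray), 0 where there is no reading.
- manip.camera_model(name): a dict with "intrinsics" (3x3 intrinsics, pixels), "R" (3x3) and "t" (3): a world point X has camera coordinates R X + t. Camera axes: x right, y down, z forward; pixel columns grow to the right and rows downward; lengths in m; the calibration is good to about 2 mm. A picture is of the moment at which its call begins: read the wrist's pose just before it. camera_model takes no time and is no camera call; for the wrist camera it gives the pose at the moment of the call.
- manip.job_done(): hands the job in; it is judged then, once.
The state is a dict: "time_s": time; "joint_pos": joint angles; "joint_velocities": joint speeds; "joint_torque": joint torques, N m; "ee_pos": TCP position; "ee_rot": TCP orientation; "wrist_force": force on the tool from outside, world axes, zero at the start; "wrist_torque": the same for the moment, N m; "width": finger opening in m; "grasp_force": force on a finger pad.
Only numpy, scipy, OpenCV 4.12 (cv2) and the standard library are available. Lean on these libraries where they do the work, as an engineer would, in place of code of your own. Each camera call takes 0.05 s, during which the arm holds its last target. There are 200 camera calls.

TASK

Shut all six lids of the supplement organiser by running your closed fingertips lightly along the top of the row in one stroke: set them down on the pad at the blue end and follow the row to the orange end, shutting the lids one after the other, without lifting off the row before the orange lid is shut. Do not pick up, shove or lean hard on the organiser, leave everything else on the desk where it is, and finish with the hand clear.

Things in the scene. Friction and masses are not known exactly. Their poses are not given: they have to be found in the camera images.
- organiser: dark grey weekly supplement organiser, loose on the desk at any yaw, 250 x 46 mm, about 0.6 kg; top flat and level, 34 mm above the desk when the lids are shut. Six lids in a straight row along its length: first blue, four white, last orange. Origin: centre of the underside; x runs along the row from the blue to the orange end, z up.
- start (a point): centre of the flat, fixed 40 mm long top pad at the blue end (before the blue lid), on its top surface, 34 mm above the desk; there is room here to set the fingertips down
- finish (a point): centre of the flat, fixed 18 mm long pad at the orange end (after the orange lid), on its top surface, 34 mm above the desk; 221 mm from start
- lid1 (a joint): opening angle of lid 1 counted from the blue end (blue), rad: 0 shut (flush), up to 1.4. Lid 29 x 42 x 4 mm, hinged across the row at its edge nearer the blue end; the free edge, towards the orange end, stands up when open. Hinge 20 mm from start towards finish, 30 mm high. Weak friction hinge: stays where left, shuts under less than 5 N
- lid2 (a joint): opening angle of lid 2 counted from the blue end (white), rad: 0 shut (flush), up to 1.4. Lid 29 x 42 x 4 mm, hinged across the row at its edge nearer the blue end; the free edge, towards the orange end, stands up when open. Hinge 52 mm from start towards finish, 30 mm high. Weak friction hinge: stays where left, shuts under less than 5 N
- lid3 (a joint): opening angle of lid 3 counted from the blue end (white), rad: 0 shut (flush), up to 1.4. Lid 29 x 42 x 4 mm, hinged across the row at its edge nearer the blue end; the free edge, towards the orange end, stands up when open. Hinge 84 mm from start towards finish, 30 mm high. Weak friction hinge: stays where left, shuts under less than 5 N
- lid4 (a joint): opening angle of lid 4 counted from the blue end (white), rad: 0 shut (flush), up to 1.4. Lid 29 x 42 x 4 mm, hinged across the row at its edge nearer the blue end; the free edge, towards the orange end, stands up when open. Hinge 116 mm from start towards finish, 30 mm high. Weak friction hinge: stays where left, shuts under less than 5 N
- lid5 (a joint): opening angle of lid 5 counted from the blue end (white), rad: 0 shut (flush), up to 1.4. Lid 29 x 42 x 4 mm, hinged across the row at its edge nearer the blue end; the free edge, towards the orange end, stands up when open. Hinge 148 mm from start towards finish, 30 mm high. Weak friction hinge: stays where left, shuts under less than 5 N
- lid6 (a joint): opening angle of lid 6 counted from the blue end (orange), rad: 0 shut (flush), up to 1.4. Lid 29 x 42 x 4 mm, hinged across the row at its edge nearer the blue end; the free edge, towards the orange end, stands up when open. Hinge 180 mm from start towards finish, 30 mm high. Weak friction hinge: stays where left, shuts under less than 5 N
- tape: bystander: yellow ring of sticky tape lying flat, 56 mm across, 22 mm high; near the organiser; origin at the centre of its underside
- stapler: bystander: black stapler with a red top, 118 x 34 x 45 mm high; near the organiser; origin at the centre of its underside
- pot: bystander: small white screw-top jar, 48 mm across, 58 mm high; near the organiser; origin at the centre of its underside
- mug: bystander: white mug, 80 mm across, 92 mm high; origin at the centre of its underside
- shaker: bystander: grey protein shaker with black top, 92 mm across, 200 mm high; origin at the centre of its underside
- tub: bystander: white and blue supplement tub with black lid, 104 mm across, 150 mm high; origin at the centre of its underside

How it is judged:
By the outcome, as a careful person would: the job done as asked, in the order asked, and still so for the second after the job is handed in, with the robot touching nothing.
It also fails if it takes over 40 s, if anything falls off the work surface, if the arm or the gripper's body presses on something with over 40 N, if the wrist force passes 120 N, or if a joint passes its speed limit or range.

## Working session

There is one attempt and no reset: what is moved stays moved. The work goes in short steps, Python scripts to look and compute and a tool call to move; the robot and the scene stay as the last step left them, time stands still between calls to the robot, and variables do not carry over. Pictures are saved under pics/ and viewed, at most 10 in all, crops included, and the job is handed in when it is done.

Besides the shell and the picture viewer there is one more tool, called after ">>>" by a JSON object that holds its "name" and its "arguments". carry_out: Moves the arm, as the interface text tells. Its arguments: {"type":"object","properties":{"rows":{"type":"array","items":{"type":"array","items":{"type":"number"}}},"hand":{"type":"number"}},"required":["rows"]}

```bash
mkdir -p pics; python3 - <<'E'
from rig import manip
import cv2,numpy as np
s=manip.state();print(s)
for n in("top","scene"):
    p,d=manip.grab_frame(n);m=manip.camera_model(n)
    np.savez(f"pics/{n}0.npz",p=p,d=d,K=m["intrinsics"],R=m["R"],t=m["t"])
    cv2.imwrite(f"pics/{n}0.png",p[...,::-1]);print(n,m)
E
```

```text
{'time_s': 0.0, 'joint_pos': array([-7.41966690e+01,  1.58479552e+01,  8.62919531e+01, -2.83803932e-04,
        7.79596166e+01, -6.93342347e+00]), 'joint_velocities': array([ 0.01915898, -0.10086258, -0.00906182, -0.06111892, -0.04262623,
        0.13581512]), 'joint_torque': array([-3.18040566e-04, -4.04584301e+01, -2.37230229e+01,  6.96624513e-02,
        3.43489274e-02, -1.22569686e-04]), 'ee_pos': array([ 0.22206699, -0.52976929,  0.18002416]), 'ee_rot': array([-1.79901169e+02, -1.17388090e-02,  2.27368038e+01]), 'wrist_force': array([-0.60424038, -0.15755583,  0.2889271 ]), 'wrist_torque': array([-0.02717643, -0.00175418, -0.04458113]), 'grasp_force': 0.0, 'width': 0.09428904168042603}
top {'intrinsics': array([[422.60420853,   0.        , 278.33138497],
       [  0.        , 422.60420853, 214.98542545],
       [  0.        ,   0.        ,   1.        ]]), 'R': array([[-0.04697288, -0.99888689, -0.00430484],
       [-0.97719396,  0.04684536, -0.20711704],
       [ 0.20708816, -0.00552222, -0.9783067 ]]), 't': array([0.03599327, 0.57106536, 0.99268767])}
scene {'intrinsics': array([[482.47043484,   0.        , 279.23140873],
       [  0.        , 482.47043484, 208.0293214 ],
       [  0.        ,   0.        ,   1.        ]]), 'R': array([[ 0.4953602 ,  0.8684868 ,  0.01868042],
       [ 0.4958177 , -0.2650122 , -0.82700263],
       [-0.71329032,  0.41892627, -0.56188762]]), 't': array([-0.27866311, -0.23952592,  1.64425524])}
```

View pics/top0.png

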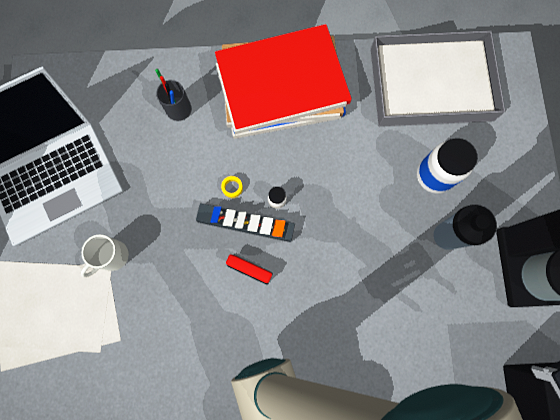

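View pics/scene0.png

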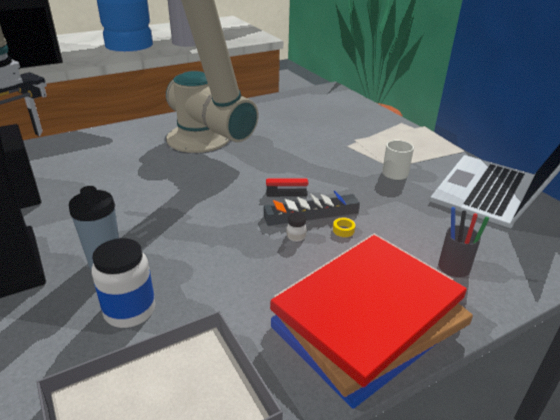

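The top view shows the organiser from about (197,215) at the blue end to (294,232) at the orange end. The tape is at (232,186), the jar at (277,196) and the stapler at (249,268), and all the lids are open to some degree.

```bash
cat > h.py <<'E'
import numpy as np,cv2
def world(d,K,R,t):
    v,u=np.mgrid[:d.shape[0],:d.shape[1]]
    c=np.stack([(u-K[0,2])/K[0,0]*d,(v-K[1,2])/K[1,1]*d,d],-1)
    return (c-t)@R
def ray(uv,z,K,R,t):
    C=-R.T@t; r=R.T@np.array([(uv[0]-K[0,2])/K[0,0],(uv[1]-K[1,2])/K[1,1],1]); return C+r*(z-C[2])/r[2]
def proj(X,K,R,t):
    c=K@(R@np.asarray(X,float)+t); return c[:2]/c[2]
E
python3 - <<'E'
from h import *
z=np.load("pics/top0.npz");W=world(z["d"],z["K"],z["R"],z["t"]);p=z["p"]
reg=np.zeros(W.shape[:2],bool);reg[195:250,185:305]=1
print("desk z",np.median(W[240:248,190:230,2]))
m=((W[...,2]>.015)&reg).astype(np.uint8)
n,l,s,c=cv2.connectedComponentsWithStats(m)
print(s[1:],c[1:])
k=1+np.argmax(s[1:,4]);P=W[l==k]
print(P.min(0),P.max(0));print(cv2.minAreaRect((P[:,:2]*1000).astype(np.float32)))
hs=cv2.cvtColor(p,cv2.COLOR_RGB2HSV)
for nm,a,b in(("blue",(105,150,60),(130,255,255)),("orange",(8,150,100),(18,255,255)),("white",(0,0,190),(180,40,255)) ):
    q=(cv2.inRange(hs,a,b)>0)&(l==k);print(nm,q.sum(),W[q].mean(0),W[q].min(0),W[q].max(0))
# others
for nm,(y0,y1,x0,x1) in dict(tape=(170,202,215,248),pot=(180,212,262,292),stap=(250,290,220,278)).items():
    Q=W[y0:y1,x0:x1].reshape(-1,3);Q=Q[Q[:,2]>.012];print(nm,cv2.minAreaRect((Q[:,:2]*1000).astype(np.float32)),Q[:,2].max())
cr=p[170:290,180:310];cv2.imwrite("pics/crop0.png",cv2.resize(cr[...,::-1],None,fx=6,fy=5,interpolation=cv2.INTER_CUBIC)[:600])
E
```

```text
desk z 0.0008947384331900953
[[ 227  195   10    2   12]
 [ 268  195   19   12  191]
 [ 215  197    1    1    1]
 [ 262  197    1    1    1]
 [ 217  198    1    1    1]
 [ 251  198    1    1    1]
 [ 202  200    1    1    1]
 [ 196  203   99   38 1558]
 [ 293  203    1    1    1]
 [ 231  205    1    1    1]
 [ 247  208    1    1    1]
 [ 290  209    1    1    1]
 [ 282  210    1    1    1]
 [ 220  217    1    1    1]
 [ 297  217    1    1    1]
 [ 193  223    1    1    1]
 [ 302  241    1    1    1]
 [ 206  242    1    1    1]
 [ 231  242    1    1    1]
 [ 227  246    1    1    1]
 [ 277  246    1    1    1]] [[231.33333333 195.16666667]
 [276.86387435 199.80628272]
 [215.         197.        ]
 [262.         197.        ]
 [217.         198.        ]
 [251.         198.        ]
 [202.         200.        ]
 [244.83568678 221.20924262]
 [293.         203.        ]
 [231.         205.        ]
 [247.         208.        ]
 [290.         209.        ]
 [282.         210.        ]
 [220.         217.        ]
 [297.         217.        ]
 [193.         223.        ]
 [302.         241
[... 316 characters left out ...]
9376  0.16664419 0.05467043] [0.35415847 0.01468328 0.03054119] [0.60595775 0.18364605 1.08958531]
orange 173 [0.54215147 0.01027    0.04800492] [ 0.35415847 -0.00724673  0.02966976] [0.56444327 0.02718189 1.08958531]
white 577 [0.56091883 0.08441696 0.04965741] [0.35415847 0.01468328 0.02716849] [0.59917103 0.15068709 1.08958531]
tape ((520.2510375976562, 85.29424285888672), (358.4646911621094, 54.66225814819336), 16.293827056884766) 1.0895853096583896
pot ((501.477294921875, 16.81495475769043), (46.86720657348633, 293.9432067871094), 86.8080825805664) 1.0895853096583896
stap ((428.9917297363281, 66.2242202758789), (175.072021484375, 48.74114990234375), 50.11442565917969) 1.0895853096583896
```

View pics/crop0.png

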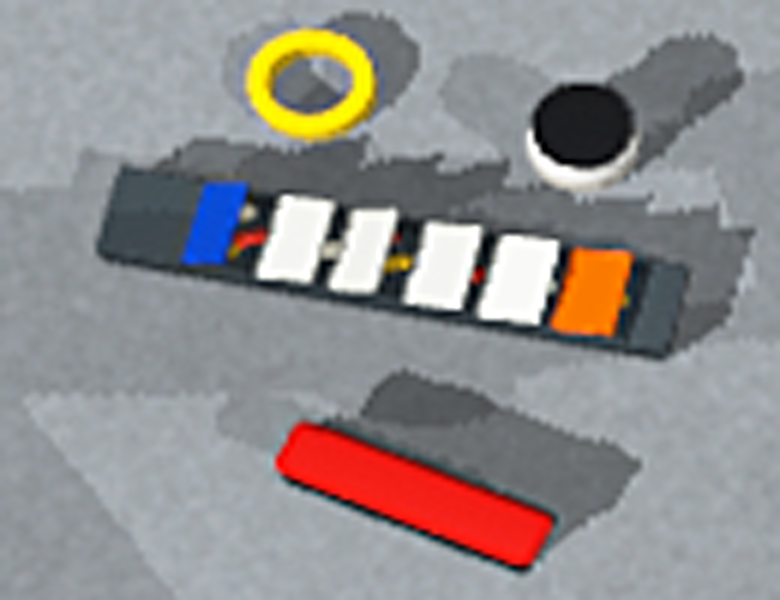

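```bash
python3 - <<'E'
from h import *
a=lambda Q:(Q[:,:2]*1000).astype(np.float32)
for n in("top","scene"):
    z=np.load(f"pics/{n}0.npz");W=world(z["d"],z["K"],z["R"],z["t"])
    b=(W[...,0]>.46)&(W[...,0]<.68)&(W[...,1]>-.1)&(W[...,1]<.25)&(W[...,2]<.1)
    m=(b&(W[...,2]>.014)).astype(np.uint8)
    cn,l,s,c=cv2.connectedComponentsWithStats(m)
    for k in range(1,cn):
        if s[k,4]>30:
            P=W[l==k];print(n,s[k],cv2.minAreaRect(a(P)),P[:,2].max())
            if s[k,4]>700 or (n=="scene"):
                T=P[(abs(P[:,2]-.034)<.006)];print("  top",len(T),cv2.minAreaRect(a(T)) if len(T) else '')
z=np.load("pics/top0.npz");A=(z["K"],z["R"],z["t"])
# top-face corners picked in the crop, at z=34 mm
C=[ray((180+u/6-.4,170+v/5-.4),.034,*A) for u,v in((120,168),(98,247),(690,265),(668,345))]
print(np.round(C,4)); 
b=(C[0]+C[1])/2;o=(C[2]+C[3])/2;print("len",np.linalg.norm(o-b),"w",np.linalg.norm(C[0]-C[1]),"yaw",np.degrees(np.arctan2(*(o-b)[1::-1])),"mid",(b+o)/2)
E
```

```text
top [221 180  22  17 151] ((658.61083984375, 127.85433197021484), (55.09421920776367, 42.380409240722656), 89.67736053466797) 0.026841444393525645
top [268 186  19  21 316] ((624.9568481445312, 10.67706298828125), (44.60762023925781, 44.127235412597656), 51.01207733154297) 0.06484928424269257
top [ 196  203   99   38 1552] ((566.998779296875, 94.46357727050781), (249.78074645996094, 47.43430709838867), 75.02916717529297) 0.059385994727586364
  top 816 ((566.8037109375, 94.5400619506836), (249.73895263671875, 46.874534606933594), 74.99738311767578)
top [226 254  25  10 135] ((471.49932861328125, 114.32334899902344), (22.535877227783203, 59.60007095336914), 0.3700879216194153) 0.04972869170670671
scene [288 179  21  10 160] ((469.8912658691406, 112.3427963256836), (56.12782669067383, 23.426612854003906), 75.24585723876953) 0.04681714894097996
  top 56 ((474.6609191894531, 111.8943099975586), (53.74762725830078, 11.716862678527832), 70.23321533203125)
scene [ 264  191   96   47 1701] ((604.814208984375, 85.37467956542969), (250.44871520996094, 134.42623901367188), 77.03057098388672) 0.06056125624153836
  top 589 ((605.8701782226562, 84.24317932128906), (249.72747802734375, 128.55709838867188), 75.7736587524414)
scene [333 218  23  14 120] ((660.2276611328125, 126.73754119873047), (54.146053314208984, 37.46814727783203), 89.55834197998047) 0.024496778400959148
  top 0 
[[ 0.6182  0.2094  0.034 ]
 [ 0.5772  0.2191  0.034 ]
 [ 0.5559 -0.0317  0.034 ]
 [ 0.5152 -0.0202  0.034 ]]
len 0.24810304070706007 w 0.04214408367596349 yaw -104.51185206214345 mid [0.56663551 0.09417189 0.034     ]
```

>>> {"name": "carry_out", "arguments": {"hand": 1, "rows": [[0.032,-0.027,0,0,0,-0.09],[0.064,-0.054,0,0,0,-0.18],[0.096,-0.081,0,0,0,-0.27],[0.128,-0.108,0,0,0,-0.36],[0.16,-0.135,0,0,0,-0.45],[0.192,-0.162,0,0,0,-0.55],[0.224,-0.189,0,0,0,-0.64],[0.256,-0.216,0,0,0,-0.73],[0.288,-0.243,0,0,0,-0.82],[0.32,-0.27,0,0,0,-0.912]]}}

```text
time_s: 0.93
ee_pos: [0.4123, -0.1574, 0.1807]
ee_rot: [-180.0, 0.0, 75.2]
wrist_force: [0.5, -0.8, 0.2]
width: 0.0307
grasp_force: 0.0
```

>>> {"name": "carry_out", "arguments": {"hand": 1, "rows": [[0.04,0.009,0,0,0,0],[0.08,0.017,0,0,0,0],[0.12,0.026,0,0,0,0],[0.16,0.034,0,0,0,0],[0.2,0.043,0.01,0,0,0],[0.24,0.052,0.02,0,0,0],[0.28,0.06,0.03,0,0,0],[0.32,0.069,0.045,0,0,0],[0.355,0.077,0.065,0,0,0],[0.388,0.084,0.085,0,0,0]]}}

```text
time_s: 1.77
ee_pos: [0.5946, 0.1954, 0.0954]
ee_rot: [179.9, -0.0, 75.0]
wrist_force: [0.9, -1.2, 0.7]
width: 0.0007
grasp_force: 0.0
```

```bash
python3 - <<'E'
from rig import manip
from h import *
m=manip.camera_model("wrist");p,d=manip.grab_frame("wrist")
A=(m["intrinsics"],m["R"],m["t"]);W=world(d,*A)
print(manip.state()["ee_pos"],manip.state()["ee_rot"],manip.state()["width"],manip.state()["wrist_force"])
b=(W[...,2]>.014)&(W[...,2]<.075)&(d>0)&(W[...,0]>.45)&(W[...,0]<.66)
n,l,s,c=cv2.connectedComponentsWithStats(b.astype(np.uint8))
for k in range(1,n):
    if s[k,4]>400:
        P=W[l==k];print(s[k],cv2.minAreaRect((P[:,:2]*1000).astype(np.float32)),P[:,2].max())
for q,nm in(((.5942,.1959,.034),"start"),((.537,-.0175,.034),"fin")):
    u=proj(q,*A);print(nm,u);cv2.circle(p,tuple(int(v) for v in u),4,(255,0,255),1)
cv2.imwrite("pics/w1.png",p[...,::-1])
E
```

```text
[0.59500775 0.20104459 0.08986094] [-179.75487768   -0.19491585   75.12769659] 0.00042269326675170365 [ 2.60176278  3.21716141 -1.38295658]
[ 245  186   56   79 2940] ((590.74755859375, 185.1053009033203), (60.015682220458984, 45.91914367675781), 75.45638275146484) 0.051318548516249264
[338 233  22  44 528] ((647.8355712890625, 134.64483642578125), (42.14070510864258, 18.395597457885742), 78.44629669189453) 0.02331886400019965
[143 349  21  37 425] ((455.6217956542969, 85.06361389160156), (42.53760528564453, 14.012106895446777), 84.71476745605469) 0.04583504654637242
start [273.61823001 212.01416167]
fin [273.51001878 427.48564311]
```

View pics/w1.png

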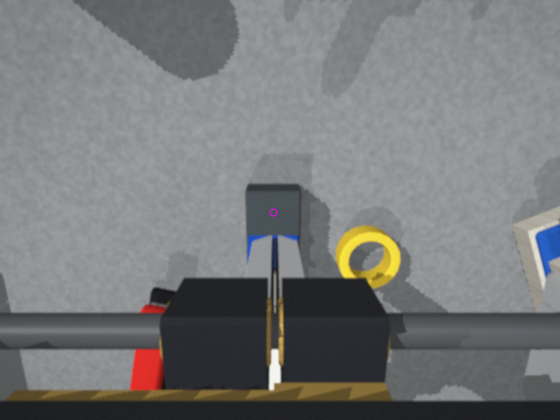

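The wrist picture has the start marker at (273,212), centred on the dark pad (columns 247–300) just behind the blue lid. The tape at (368,257) and the stapler at (150,340) are both clear of the row.

>>> {"name": "carry_out", "arguments": {"rows": [[0.002,0,0.012,0,0,0],[0.002,0,0.024,0,0,0],[0.002,0,0.034,0,0,0],[0.002,0,0.043,0,0,0],[0.002,0,0.049,0,0,0],[0.002,0,0.053,0,0,0],[0.002,0,0.055,0,0,0],[0.002,0,0.056,0,0,0],[0.002,0,0.057,0,0,0],[0.002,0,0.057,0,0,0]]}}

```text
time_s: 2.65
ee_pos: [0.5944, 0.1951, 0.0394]
ee_rot: [180.0, -0.0, 75.0]
wrist_force: [-0.1, -0.1, 0.5]
width: 0.0006
grasp_force: 0.0
```

```bash
python3 -c "
from rig import manip
s=manip.state();print(s['ee_pos'],s['ee_rot'],s['wrist_force'],s['joint_velocities'].round(2))"
```

```text
[0.59441229 0.19513326 0.03935935] [ 1.79959071e+02 -1.58893261e-02  7.49749565e+01] [-0.11122096 -0.14534793  0.5152996 ] [ 0.12 -0.06 -0.17  0.09  0.18  0.09]
```

>>> {"name": "carry_out", "arguments": {"rows": [[0,0,0.001,0,0,0],[0,0,0.002,0,0,0],[0,0,0.003,0,0,0],[0,0,0.0035,0,0,0],[0,0,0.004,0,0,0],[0,0,0.0045,0,0,0],[0,0,0.005,0,0,0],[0,0,0.005,0,0,0],[0,0,0.005,0,0,0],[0,0,0.005,0,0,0]]}}

```text
time_s: 3.48
ee_pos: [0.5942, 0.1952, 0.034]
ee_rot: [180.0, 0.0, 75.0]
wrist_force: [-0.5, -0.2, -0.5]
width: 0.0002
grasp_force: 0.0
```

>>> {"name": "carry_out", "arguments": {"rows": [[0,0,0.0001,0,0,0],[0,0,0.0002,0,0,0],[0,0,0.0003,0,0,0],[0,0,0.0004,0,0,0],[0,0,0.0005,0,0,0],[0,0,0.0006,0,0,0],[0,0,0.0006,0,0,0],[0,0,0.0006,0,0,0],[0,0,0.0006,0,0,0],[0,0,0.0006,0,0,0]]}}

```text
time_s: 4.32
ee_pos: [0.5942, 0.1952, 0.0334]
ee_rot: [180.0, 0.0, 75.0]
wrist_force: [-0.3, -0.3, -0.6]
width: 0.0003
grasp_force: 0.0
```

>>> {"name": "carry_out", "arguments": {"rows": [[0,0,0.0001,0,0,0],[0,0,0.0002,0,0,0],[0,0,0.0003,0,0,0],[0,0,0.0004,0,0,0],[0,0,0.0005,0,0,0],[0,0,0.0006,0,0,0],[0,0,0.0006,0,0,0],[0,0,0.0006,0,0,0],[0,0,0.0006,0,0,0],[0,0,0.0006,0,0,0]]}}

```text
time_s: 5.15
ee_pos: [0.5941, 0.1952, 0.0328]
ee_rot: [180.0, 0.0, 75.0]
wrist_force: [-0.6, 1.0, -0.4]
width: 0.0004
grasp_force: 0.0
```

>>> {"name": "carry_out", "arguments": {"rows": [[0,0,0.0001,0,0,0],[0,0,0.0003,0,0,0],[0,0,0.0004,0,0,0],[0,0,0.0005,0,0,0],[0,0,0.0006,0,0,0],[0,0,0.0007,0,0,0],[0,0,0.0008,0,0,0],[0,0,0.0008,0,0,0],[0,0,0.0008,0,0,0],[0,0,0.0008,0,0,0]]}}

```text
time_s: 5.98
ee_pos: [0.5941, 0.1952, 0.032]
ee_rot: [180.0, 0.0, 75.0]
wrist_force: [-0.1, 0.5, -0.2]
width: 0.0001
grasp_force: 0.0
```

```bash
python3 - <<'E'
from rig import manip
from h import *
s=manip.state();print(s["ee_pos"],s["wrist_force"],s["joint_torque"])
p,d=manip.grab_frame("scene")
cv2.imwrite("pics/s2.png",cv2.resize(p[150:250,240:380,::-1],None,fx=5.6,fy=5.6,interpolation=cv2.INTER_CUBIC))
E
```

```text
[0.59413373 0.19519652 0.03202412] [-0.13098337  0.50687885 -0.23672246] [-3.96269697e-04 -4.76007879e+01 -2.03423792e+01  6.42561936e-02
 -1.84350950e-02 -2.31435718e-05]
```

View pics/s2.png

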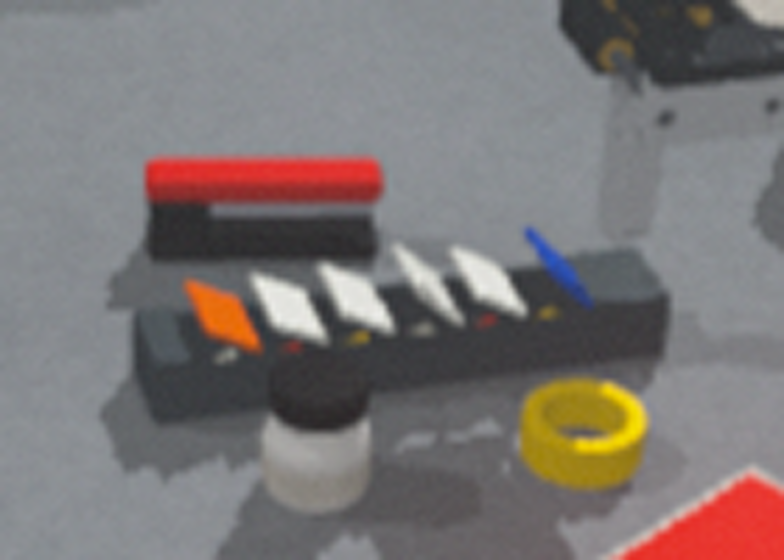

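The fingers' tip shows at crop (630,237), while the pad is at about (620,275). I'll check the gap numerically.

```bash
python3 - <<'E'
from rig import manip
from h import *
for n in("scene","top"):
    m=manip.camera_model(n);A=(m["intrinsics"],m["R"],m["t"])
    p,d=manip.grab_frame(n);W=world(d,*A)
    print(n,"ee",proj((.5941,.1952,.032),*A),"ee z42",proj((.5941,.1952,.042),*A),"start",proj((.5942,.1959,.034),*A))
    if n=="scene":
        for v in range(180,206,2):print(v,[tuple(np.round(W[v,u]*1000).astype(int)) for u in(347,350,353,356)])
m=manip.camera_model("wrist");p,d=manip.grab_frame("wrist");A=(m["intrinsics"],m["R"],m["t"]);W=world(d,*A)
print("wrist ee",proj((.5941,.1952,.032),*A))
cv2.imwrite("pics/w3.png",p[...,::-1])
E
```

```text
scene ee [349.0151881  199.33058008] ee z42 [349.39232681 196.17187814] start [349.32544151 198.65156591]
180 [(np.int64(468), np.int64(286), np.int64(0)), (np.int64(601), np.int64(185), np.int64(98)), (np.int64(607), np.int64(190), np.int64(100)), (np.int64(609), np.int64(198), np.int64(99))]
182 [(np.int64(584), np.int64(190), np.int64(82)), (np.int64(601), np.int64(185), np.int64(93)), (np.int64(611), np.int64(187), np.int64(97)), (np.int64(610), np.int64(198), np.int64(93))]
184 [(np.int64(583), np.int64(191), np.int64(75)), (np.int64(602), np.int64(186), np.int64(87)), (np.int64(608), np.int64(191), np.int64(88)), (np.int64(608), np.int64(200), np.int64(86))]
186 [(np.int64(584), np.int64(192), np.int64(69)), (np.int64(604), np.int64(185), np.int64(82)), (np.int64(605), np.int64(194), np.int64(80)), (np.int64(607), np.int64(202), np.int64(79))]
188 [(np.int64(588), np.int64(189), np.int64(66)), (np.int64(606), np.int64(184), np.int64(77)), (np.int64(609), np.int64(192), np.int64(77)), (np.int64(610), np.int64(200), np.int64(75))]
190 [(np.int64(590), np.int64(188), np.int64(61))
[... 901 characters left out ...]
p.int64(595), np.int64(188), np.int64(33)), (np.int64(598), np.int64(196), np.int64(32)), (np.int64(602), np.int64(203), np.int64(32)), (np.int64(606), np.int64(209), np.int64(32))]
202 [(np.int64(602), np.int64(183), np.int64(32)), (np.int64(611), np.int64(185), np.int64(37)), (np.int64(610), np.int64(196), np.int64(33)), (np.int64(615), np.int64(203), np.int64(33))]
204 [(np.int64(611), np.int64(176), np.int64(33)), (np.int64(616), np.int64(182), np.int64(34)), (np.int64(618), np.int64(190), np.int64(33)), (np.int64(622), np.int64(197), np.int64(33))]
top ee [205.37032467 212.26680901] ee z42 [204.6884989  211.42671761] start [204.96099705 212.07467828]
wrist ee [274.16244207 236.97805156]
```

View pics/w3.png

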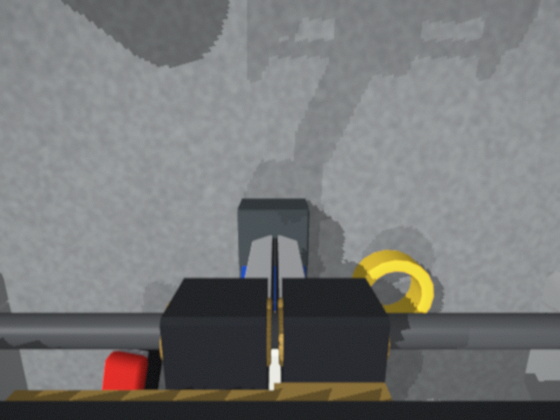

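```bash
python3 - <<'E'
from rig import manip
from h import *
m=manip.camera_model("wrist");p,d=manip.grab_frame("wrist");A=(m["intrinsics"],m["R"],m["t"]);W=world(d,*A)
print("cam",-m["R"].T@m["t"],m["R"][2])
for v in range(200,275,6):print(v,[tuple(int(x) for x in np.round(W[v,u]*1000)) for u in(255,262,268,281,288)])
print("tip if lower/higher:",[proj((.5941,.1952,z),*A).round(1) for z in(.032,.045,.055,.065)])
m=manip.camera_model("top");p,d=manip.grab_frame("top");A=(m["intrinsics"],m["R"],m["t"]);W=world(d,*A)
for v in range(200,222,3):print(v,[tuple(int(x) for x in np.round(W[v,u]*1000)) for u in range(196,216,3)])
E
```

```text
cam [0.61259148 0.2638292  0.23513796] [-0.06319401 -0.23773398 -0.96927244]
200 [(586, 217, 9), (591, 216, 7), (595, 215, 8), (604, 212, 8), (608, 211, 8)]
206 [(587, 217, 26), (591, 215, 25), (595, 214, 25), (603, 212, 25), (608, 211, 25)]
212 [(587, 215, 33), (591, 214, 34), (595, 213, 34), (603, 210, 33), (607, 209, 32)]
218 [(586, 211, 34), (590, 210, 33), (594, 209, 32), (602, 207, 34), (606, 206, 33)]
224 [(585, 207, 34), (589, 206, 33), (593, 205, 33), (601, 203, 32), (605, 202, 33)]
230 [(584, 204, 34), (588, 202, 33), (592, 201, 34), (600, 199, 34), (604, 198, 32)]
236 [(583, 200, 34), (587, 198, 33), (593, 206, 58), (600, 203, 57), (603, 194, 33)]
242 [(587, 207, 67), (590, 206, 68), (593, 205, 68), (600, 203, 67), (604, 202, 67)]
248 [(587, 207, 76), (591, 206, 76), (594, 206, 77), (600, 203, 76), (603, 203, 77)]
254 [(588, 207, 84), (591, 206, 84), (594, 205, 84), (600, 204, 85), (603, 203, 85)]
260 [(588, 207, 92), (591, 205, 91), (594, 206, 93), (600, 204, 91), (603, 203, 92)]
266 [(588, 207, 98), (591, 206, 98), (594, 205, 99), (600, 204, 99), (603, 203, 99)]
272 [(58
[... 462 characters left out ...]
, 121, 520), (494, 117, 514), (575, 171, 178), (578, 166, 165), (609, 180, 36), (609, 173, 32)]
209 [(487, 123, 528), (487, 120, 525), (488, 116, 521), (568, 171, 179), (602, 188, 35), (601, 180, 34), (601, 173, 34)]
212 [(476, 117, 558), (477, 115, 550), (483, 115, 526), (484, 112, 520), (594, 188, 33), (593, 180, 35), (591, 171, 45)]
215 [(470, 116, 566), (471, 113, 560), (478, 115, 529), (479, 112, 522), (586, 188, 34), (585, 180, 37), (584, 172, 41)]
218 [(465, 115, 569), (466, 113, 564), (472, 113, 538), (476, 113, 517), (577, 187, 39), (578, 180, 36), (575, 172, 44)]
221 [(461, 115, 571), (462, 112, 568), (466, 112, 544), (470, 112, 524), (570, 188, 37), (569, 180, 37), (567, 171, 45)]
```

Depth from both the scene and wrist views puts the real fingertips at z ≈ 56 mm while the TCP reads 32 mm. That fits the near-zero force, since the pad reads 33–34 mm. The reported TCP therefore sits about 22–24 mm below the real tips, so I'll keep descending and watch the force.

>>> {"name": "carry_out", "arguments": {"rows": [[0,0,0.003,0,0,0],[0,0,0.006,0,0,0],[0,0,0.009,0,0,0],[0,0,0.011,0,0,0],[0,0,0.013,0,0,0],[0,0,0.015,0,0,0],[0,0,0.016,0,0,0],[0,0,0.017,0,0,0],[0,0,0.0175,0,0,0],[0,0,0.0175,0,0,0]]}}

```text
time_s: 7.12
ee_pos: [0.5941, 0.1952, 0.0144]
ee_rot: [-180.0, 0.0, 75.0]
wrist_force: [-0.2, -0.6, 0.4]
width: 0.0006
grasp_force: 0.0
```

```bash
python3 - <<'E'
from rig import manip
from h import *
m=manip.camera_model("wrist");p,d=manip.grab_frame("wrist");A=(m["intrinsics"],m["R"],m["t"]);W=world(d,*A)
for v in range(222,250,2):print(v,[tuple(int(x) for x in np.round(W[v,u]*1000)) for u in(262,268,281,288)])
m=manip.camera_model("scene");p,d=manip.grab_frame("scene");A=(m["intrinsics"],m["R"],m["t"]);W=world(d,*A)
for v in range(190,204):print(v,[tuple(int(x) for x in np.round(W[v,u]*1000)) for u in(347,350,353)])
print(manip.state()["wrist_force"])
cv2.imwrite("pics/s4.png",cv2.resize(p[150:250,240:380,::-1],None,fx=5.6,fy=5.6,interpolation=cv2.INTER_CUBIC))
E
```

```text
222 [(591, 212, 33), (595, 212, 34), (602, 209, 33), (606, 209, 34)]
224 [(591, 211, 34), (594, 210, 34), (602, 209, 35), (606, 207, 33)]
226 [(591, 210, 32), (594, 209, 32), (601, 207, 34), (605, 206, 34)]
228 [(590, 209, 34), (594, 208, 33), (601, 206, 33), (605, 205, 33)]
230 [(590, 208, 33), (593, 206, 32), (601, 205, 34), (605, 204, 33)]
232 [(590, 206, 33), (593, 205, 33), (600, 204, 33), (604, 203, 34)]
234 [(589, 205, 34), (593, 204, 33), (600, 202, 33), (604, 201, 33)]
236 [(589, 204, 33), (593, 206, 41), (600, 203, 40), (604, 200, 34)]
238 [(590, 206, 43), (593, 205, 43), (600, 204, 45), (604, 202, 44)]
240 [(590, 206, 46), (593, 205, 47), (600, 203, 47), (604, 203, 48)]
242 [(590, 206, 50), (593, 205, 49), (600, 204, 50), (604, 202, 50)]
244 [(590, 206, 52), (593, 205, 53), (600, 203, 51), (604, 203, 54)]
246 [(591, 206, 56), (594, 206, 57), (600, 203, 55), (604, 203, 57)]
248 [(591, 206, 59), (594, 205, 59), (600, 203, 59), (603, 203, 60)]
190 [(590, 188, 61), (607, 184, 72), (1430, -510, 731)]
191 [(593, 186, 60), (608, 183, 70), (606, 196, 64)]
192 [(592, 187, 57), (605, 186, 64), (608, 194, 63)]
193 [(590, 189, 52), (603, 188, 59), (607, 195, 59)]
194 [(591, 189, 49), (605, 187, 58), (606, 197, 55)]
195 [(592, 189, 46), (606, 186, 55), (610, 193, 55)]
196 [(593, 188, 44), (606, 187, 52), (607, 196, 50)]
197 [(592, 189, 40), (607, 187, 49), (606, 197, 46)]
198 [(586, 194, 32), (602, 191, 42), (594, 209, 32)]
199 [(593, 189, 34), (597, 196, 35), (598, 205, 32)]
200 [(594, 189, 32), (599, 195, 33), (604, 201, 34)]
201 [(596, 187, 30), (603, 192, 33), (604, 201, 30)]
202 [(602, 183, 32), (610, 186, 35), (611, 196, 33)]
203 [(608, 178, 33), (609, 187, 32), (617, 191, 35)]
[-0.27203509 -0.3348449  -0.0169623 ]
```

View pics/s4.png

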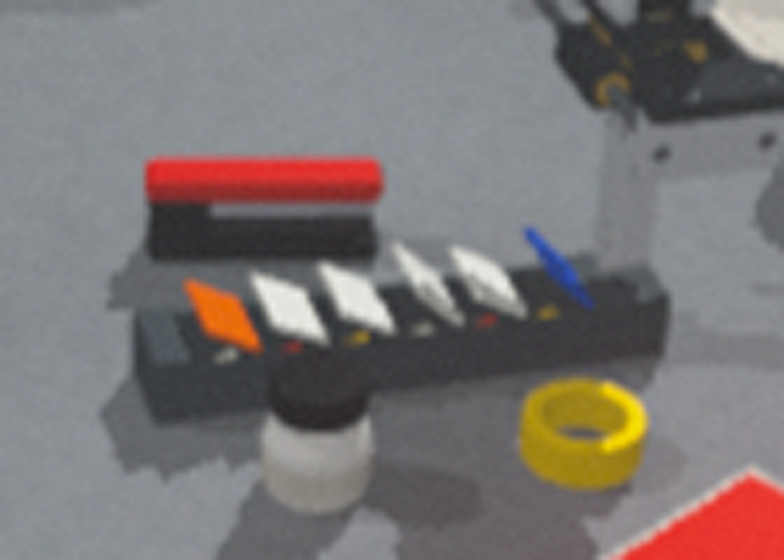

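The tips now show at crop (625,270), and depth puts them about 5 mm above the pad.

>>> {"name": "carry_out", "arguments": {"rows": [[0,0,0.0008,0,0,0],[0,0,0.0015,0,0,0],[0,0,0.002,0,0,0],[0,0,0.0025,0,0,0],[0,0,0.003,0,0,0],[0,0,0.0033,0,0,0],[0,0,0.0036,0,0,0],[0,0,0.0038,0,0,0],[0,0,0.004,0,0,0],[0,0,0.004,0,0,0]]}}

```text
time_s: 8.05
ee_pos: [0.5941, 0.1952, 0.0105]
ee_rot: [-180.0, 0.0, 75.0]
wrist_force: [0.1, 0.9, -0.3]
width: 0.0005
grasp_force: 0.0
```

>>> {"name": "carry_out", "arguments": {"rows": [[0,0,0.0001,0,0,0],[0,0,0.0002,0,0,0],[0,0,0.0003,0,0,0],[0,0,0.0004,0,0,0],[0,0,0.0005,0,0,0],[0,0,0.0006,0,0,0],[0,0,0.0007,0,0,0],[0,0,0.0008,0,0,0],[0,0,0.0008,0,0,0],[0,0,0.0008,0,0,0]]}}

```text
time_s: 8.88
ee_pos: [0.5941, 0.1952, 0.0097]
ee_rot: [180.0, 0.0, 75.0]
wrist_force: [0.4, 0.7, 0.3]
width: 0.0007
grasp_force: 0.1
```

>>> {"name": "carry_out", "arguments": {"rows": [[0,0,0.0001,0,0,0],[0,0,0.0002,0,0,0],[0,0,0.0003,0,0,0],[0,0,0.0004,0,0,0],[0,0,0.0005,0,0,0],[0,0,0.0006,0,0,0],[0,0,0.0007,0,0,0],[0,0,0.0008,0,0,0],[0,0,0.0008,0,0,0],[0,0,0.0008,0,0,0]]}}

```text
time_s: 9.72
ee_pos: [0.5941, 0.1952, 0.0097]
ee_rot: [180.0, -0.0, 75.0]
wrist_force: [-1.7, -0.1, 6.5]
width: 0.0006
grasp_force: 3.2
```

Contact: 6.5 N on the pad, held lightly by the arm's compliance. Starting the stroke towards the orange end (−x in the tool frame).

>>> {"name": "carry_out", "arguments": {"rows": [[-0.001,0,0,0,0,0],[-0.003,0,0,0,0,0],[-0.005,0,0,0,0,0],[-0.007,0,0,0,0,0],[-0.009,0,0,0,0,0],[-0.011,0,0,0,0,0],[-0.013,0,0,0,0,0],[-0.015,0,0,0,0,0],[-0.017,0,0,0,0,0],[-0.019,0,0,0,0,0]]}}

```text
time_s: 10.55
ee_pos: [0.5908, 0.1777, 0.0097]
ee_rot: [179.8, -0.1, 75.0]
wrist_force: [0.9, 4.2, 5.8]
width: 0.0004
grasp_force: 2.7
```

>>> {"name": "carry_out", "arguments": {"rows": [[-0.002,0,-0.0001,0,0,0],[-0.004,0,-0.0002,0,0,0],[-0.006,0,-0.0002,0,0,0],[-0.008,0,-0.0002,0,0,0],[-0.01,0,-0.0002,0,0,0],[-0.012,0,-0.0002,0,0,0],[-0.014,0,-0.0002,0,0,0],[-0.016,0,-0.0002,0,0,0],[-0.018,0,-0.0002,0,0,0],[-0.02,0,-0.0002,0,0,0]]}}

```text
time_s: 11.38
ee_pos: [0.5849, 0.158, 0.0096]
ee_rot: [179.9, -0.1, 75.0]
wrist_force: [-0.3, 3.8, 6.2]
width: 0.0004
grasp_force: 2.8
```

```bash
cat > chk.py <<'E'
from rig import manip
from h import *
m=manip.camera_model("wrist");p,d=manip.grab_frame("wrist");A=(m["intrinsics"],m["R"],m["t"]);W=world(d,*A)
u=np.array([-.2588,-.9659]);n=np.array([.9659,-.2588]);o=np.array([.5942,.1959])
s=(W[...,:2]-o)@u;l=(W[...,:2]-o)@n
q=(abs(W[...,2]-.034)<.004)&(abs(l)<.04)&(s<.1)&(s>-.06)&(d>0)
for a in np.arange(-.03,.1,.02):
    k=q&(s>a)&(s<a+.02)
    if k.sum()>30:print(f"s {a:.2f} lat {np.percentile(l[k],[1,99])*1000} z {np.median(W[k][:,2]):.4f}")
print("blue end s mm",np.percentile(s[q],.5)*1000)
print("lids above row:",[(int(1000*a),round(float(W[g][:,2].max()),3)) for a in np.arange(0,.1,.032) for g in[(abs(l)<.02)&(s>a)&(s<a+.032)&(W[...,2]<.07)&(d>0)] if g.any()])
t=manip.state();print(t["time_s"],t["ee_pos"],t["wrist_force"])
E
python3 chk.py
```

```text
s -0.03 lat [-22.8455473   21.77064967] z 0.0331
s -0.01 lat [-23.06833388  21.63897341] z 0.0333
s 0.01 lat [-22.86537694  21.51056033] z 0.0332
s 0.03 lat [-22.10735762  20.54452289] z 0.0332
s 0.05 lat [-21.06578301  21.61660763] z 0.0333
blue end s mm -18.230042828016618
lids above row: [(0, 0.07), (32, 0.036), (64, 0.045), (96, 0.053)]
11.4333 [0.58477019 0.15763063 0.00961112] [-0.2426949   3.81702307  4.58215598]
```

The organiser hasn't moved: its blue edge is still at −18 mm, as before, and the drag is about 4 N. Carrying on.

>>> {"name": "carry_out", "arguments": {"rows": [[-0.0025,0,0,0,0,0],[-0.005,0,0,0,0,0],[-0.0075,0,0,0,0,0],[-0.01,0,0,0,0,0],[-0.0125,0,0,0,0,0],[-0.015,0,0,0,0,0],[-0.0175,0,0,0,0,0],[-0.02,0,0,0,0,0],[-0.0225,0,0,0,0,0],[-0.025,0,0,0,0,0]]}}

```text
time_s: 12.27
ee_pos: [0.5784, 0.1338, 0.0096]
ee_rot: [179.9, -0.1, 75.0]
wrist_force: [1.0, 4.7, 5.2]
width: 0.0006
grasp_force: 2.9
```

>>> {"name": "carry_out", "arguments": {"rows": [[-0.0025,0,0,0,0,0],[-0.005,0,0,0,0,0],[-0.0075,0,0,0,0,0],[-0.01,0,0,0,0,0],[-0.0125,0,0,0,0,0],[-0.015,0,0,0,0,0],[-0.0175,0,0,0,0,0],[-0.02,0,0,0,0,0],[-0.0225,0,0,0,0,0],[-0.025,0,0,0,0,0]]}}

```text
time_s: 13.1
ee_pos: [0.5719, 0.1097, 0.0096]
ee_rot: [179.9, -0.1, 75.0]
wrist_force: [1.1, 4.5, 6.0]
width: 0.0003
grasp_force: 3.0
```

```bash
python3 chk.py
```

```text
s -0.03 lat [-22.97431733  21.45173399] z 0.0331
s -0.01 lat [-23.0872299   21.64351868] z 0.0332
s 0.01 lat [-22.82565281  21.23658734] z 0.0332
s 0.03 lat [-21.39165118  19.89492667] z 0.0333
s 0.05 lat [-21.57827839  20.11884856] z 0.0332
s 0.07 lat [-21.64744192  20.07785882] z 0.0332
s 0.09 lat [-22.36785669  21.87688511] z 0.0332
blue end s mm -17.77615467634421
lids above row: [(0, 0.036), (32, 0.035), (64, 0.07), (96, 0.039)]
13.15 [0.57175488 0.10931262 0.00961837] [0.20540623 3.78759561 5.46885202]
```

>>> {"name": "carry_out", "arguments": {"rows": [[-0.0025,0,0,0,0,0],[-0.005,0,0,0,0,0],[-0.0075,0,0,0,0,0],[-0.01,0,0,0,0,0],[-0.0125,0,0,0,0,0],[-0.015,0,0,0,0,0],[-0.0175,0,0,0,0,0],[-0.02,0,0,0,0,0],[-0.0225,0,0,0,0,0],[-0.025,0,0,0,0,0]]}}

```text
time_s: 13.98
ee_pos: [0.5653, 0.0856, 0.0096]
ee_rot: [179.9, -0.1, 75.0]
wrist_force: [0.6, 5.0, 6.1]
width: 0.0005
grasp_force: 3.1
```

>>> {"name": "carry_out", "arguments": {"rows": [[-0.0025,0,0,0,0,0],[-0.005,0,0,0,0,0],[-0.0075,0,0,0,0,0],[-0.01,0,0,0,0,0],[-0.0125,0,0,0,0,0],[-0.015,0,0,0,0,0],[-0.0175,0,0,0,0,0],[-0.02,0,0,0,0,0],[-0.0225,0,0,0,0,0],[-0.025,0,0,0,0,0]]}}

```text
time_s: 14.82
ee_pos: [0.5587, 0.0614, 0.0096]
ee_rot: [179.9, -0.1, 75.0]
wrist_force: [0.5, 3.5, 6.1]
width: 0.0007
grasp_force: 3.1
```

>>> {"name": "carry_out", "arguments": {"rows": [[-0.0025,0,0,0,0,0],[-0.005,0,0,0,0,0],[-0.0075,0,0,0,0,0],[-0.01,0,0,0,0,0],[-0.0125,0,0,0,0,0],[-0.015,0,0,0,0,0],[-0.0175,0,0,0,0,0],[-0.02,0,0,0,0,0],[-0.0225,0,0,0,0,0],[-0.025,0,0,0,0,0]]}}

```text
time_s: 15.65
ee_pos: [0.5522, 0.0373, 0.0096]
ee_rot: [179.9, -0.1, 75.0]
wrist_force: [0.2, 4.5, 5.5]
width: 0.0004
grasp_force: 3.3
```

```bash
python3 chk.py
```

```text
s 0.03 lat [-21.51509276  20.05049431] z 0.0332
s 0.05 lat [-21.40812859  19.94804045] z 0.0332
s 0.07 lat [-21.51756239  19.96915127] z 0.0332
s 0.09 lat [-21.66764123  20.02351594] z 0.0332
blue end s mm 35.077408212482084
lids above row: [(32, 0.036), (64, 0.036), (96, 0.036)]
15.7 [0.55206673 0.03690938 0.00958053] [0.30255288 3.8196301  6.41431704]
```

>>> {"name": "carry_out", "arguments": {"rows": [[-0.0025,0,0,0,0,0],[-0.005,0,0,0,0,0],[-0.0075,0,0,0,0,0],[-0.01,0,0,0,0,0],[-0.0125,0,0,0,0,0],[-0.015,0,0,0,0,0],[-0.0175,0,0,0,0,0],[-0.02,0,0,0,0,0],[-0.0225,0,0,0,0,0],[-0.025,0,0,0,0,0]]}}

```text
time_s: 16.53
ee_pos: [0.5457, 0.0132, 0.0096]
ee_rot: [179.9, -0.1, 75.0]
wrist_force: [2.0, 5.0, 6.0]
width: 0.0006
grasp_force: 3.4
```

>>> {"name": "carry_out", "arguments": {"rows": [[-0.003,0,0,0,0,0],[-0.006,0,0,0,0,0],[-0.009,0,0,0,0,0],[-0.012,0,0,0,0,0],[-0.015,0,0,0,0,0],[-0.018,0,0,0,0,0],[-0.021,0,0,0,0,0],[-0.024,0,0,0,0,0],[-0.027,0,0,0,0,0],[-0.029,0,0,0,0,0]]}}

```text
time_s: 17.37
ee_pos: [0.5381, -0.0147, 0.0096]
ee_rot: [180.0, -0.1, 74.9]
wrist_force: [1.0, 6.5, 7.1]
width: 0.0003
grasp_force: 3.7
```

```bash
sed -i 's/s<.1)/s<.26)/;s/-.03,.1,.02/-.03,.25,.02/;s/arange(0,.1,/arange(0,.24,/' chk.py; python3 chk.py; python3 - <<'E'
from h import *
o=np.array([.5942,.1959]);print(np.dot(np.array([.5382,-.0149])-o,[-.2588,-.9659]))
E
```

```text
s 0.07 lat [-21.54910232  20.68777027] z 0.0331
s 0.09 lat [-21.45354074  19.9261195 ] z 0.0332
s 0.11 lat [-21.3923616   20.11999733] z 0.0332
s 0.13 lat [-21.41330713  19.89135856] z 0.0332
s 0.15 lat [-21.48342018  19.93255271] z 0.0333
s 0.17 lat [-21.60308659  19.8589478 ] z 0.0332
s 0.19 lat [-21.47001518  19.87579436] z 0.0333
s 0.21 lat [-23.24915562  21.80294661] z 0.0331
blue end s mm 89.21516979640927
lids above row: [(64, 0.035), (96, 0.036), (128, 0.036), (160, 0.036), (192, 0.07), (224, 0.035)]
17.4167 [ 0.53798213 -0.01503572  0.00966606] [1.0413417  4.088792   7.79814769]
0.21810451999999997
```

The tips are at the finish pad and every visible lid is level. Lifting straight up.

>>> {"name": "carry_out", "arguments": {"rows": [[0,0,-0.001,0,0,0],[0,0,-0.004,0,0,0],[0,0,-0.01,0,0,0],[0,0,-0.025,0,0,0],[0,0,-0.045,0,0,0],[0,0,-0.07,0,0,0],[0,0,-0.1,0,0,0],[0,0,-0.13,0,0,0],[0,0,-0.15,0,0,0],[0,0,-0.16,0,0,0]]}}

```text
time_s: 18.25
ee_pos: [0.5387, -0.0161, 0.1722]
ee_rot: [179.8, 0.0, 75.0]
wrist_force: [0.4, 0.2, 0.1]
width: 0.0008
grasp_force: 0.0
```

>>> {"name": "carry_out", "arguments": {"rows": [[-0.01,-0.01,-0.005,0,0,0],[-0.03,-0.03,-0.01,0,0,0],[-0.05,-0.05,-0.02,0,0,0],[-0.07,-0.07,-0.03,0,0,0],[-0.09,-0.09,-0.04,0,0,0],[-0.11,-0.11,-0.05,0,0,0],[-0.13,-0.13,-0.05,0,0,0],[-0.14,-0.14,-0.05,0,0,0],[-0.15,-0.15,-0.05,0,0,0],[-0.15,-0.15,-0.05,0,0,0]]}}

```text
time_s: 19.08
ee_pos: [0.3498, -0.1216, 0.2177]
ee_rot: [-179.7, 0.0, 74.8]
wrist_force: [0.4, 0.2, -0.6]
width: 0.0001
grasp_force: 0.0
```

```bash
python3 - <<'E'
from rig import manip
from h import *
t=manip.state();print(t["ee_pos"],t["wrist_force"],t["time_s"])
p,d=manip.grab_frame("top");m=manip.camera_model("top");W=world(d,m["intrinsics"],m["R"],m["t"])
b=(W[...,0]>.44)&(W[...,0]<.7)&(W[...,1]>-.1)&(W[...,1]<.25)&(W[...,2]>.014)&(W[...,2]<.1)
n,l,s,c=cv2.connectedComponentsWithStats(b.astype(np.uint8))
for k in range(1,n):
    if s[k,4]>100:
        P=W[l==k];print(s[k],cv2.minAreaRect((P[:,:2]*1000).astype(np.float32)),np.percentile(P[:,2],[50,99]))
q,_=manip.grab_frame("scene")
a=cv2.resize(p[170:290,180:310],(520,480));e=cv2.resize(q[150:250,240:380],(672,480))
cv2.imwrite("pics/end.png",cv2.resize(np.hstack([a,e]),(800,322))[...,::-1])
E
```

```text
[ 0.34980163 -0.12164921  0.21769859] [ 0.40248462  0.21901317 -0.57162717] 19.0833
[221 176  22  21 203] ((665.4380493164062, 128.05564880371094), (54.36992263793945, 54.64351272583008), 11.732195854187012) [0.02208872 0.02642306]
[268 186  19  21 314] ((625.0126342773438, 10.301017761230469), (44.49798583984375, 43.688697814941406), 51.20722961425781) [0.05713126 0.06351659]
[ 196  203   99   38 1801] ((566.903564453125, 94.54344940185547), (249.84939575195312, 46.960269927978516), 75.09481048583984) [0.03409749 0.03897094]
[226 254  40  17 337] ((451.9048156738281, 97.55610656738281), (97.91838073730469, 28.045087814331055), 62.642887115478516) [0.04510471 0.04984151]
```

View pics/end.png

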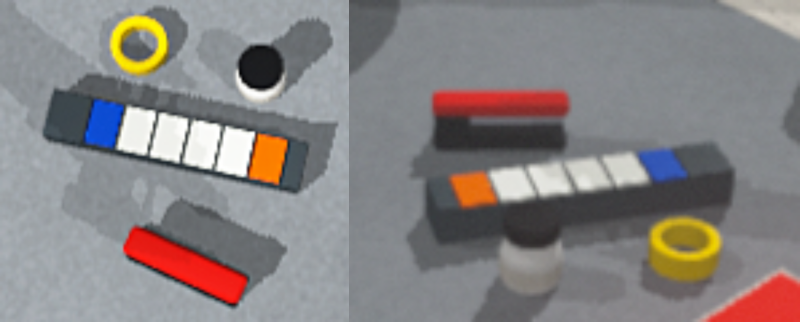

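Both views show all six lids flush, from blue at (103,122) to orange at (268,158). The organiser, tape, jar and stapler are where they were, and the hand is clear.

```bash
python3 -c "
from rig import manip
print(manip.job_done())"
```

```text
the job is handed in; nothing more can be done
None
```

All six lids are shut in one light stroke from the blue end to the orange end (about 5–8 N down); the organiser and its neighbours are where they were, the hand is clear, and the job was handed in at about 19 s.

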